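Park the fraction collector's delivery arm and hold it for the rack change

ROBOT

A 6-joint arm with a two-finger parallel gripper is mounted at the origin on the work surface. World frame = base frame: x ahead of the robot, y to its left, z up, the work surface at z = 0. Lengths are in m, angles in rad, forces in N, time in s.
With the tool pointing down it reaches from about 0.25 to 0.725 m from the base axis. Payload 9.7 kg.
Tool frame: the origin (TCP) lies on the centre line of the jaws, within the pads' length; the fingertips stand ahead of it and the grasp point (between the pads) lies 3 mm ahead of it (finger_overhang is the x of the fingertips in the tool frame, in m); x points along the fingers, y is the direction in which the jaws open and shut, and the axes are right-handed (so a half turn about x gives the same grasp; the last joint's range is limited). The gripper opens to 85 mm and grips with 20 to 120 N. Pads are 22 mm wide; open, the fingers measure 114 mm over their backs; the gripper's body (76 mm by 85 mm) begins 54 mm behind the grasp point. The pads swing forward as they close: fully open they stand 13 mm farther back than shut.
Start: joints at [-1.237, 0.087, 0.176, 1.66, 0, 1.571], TCP at [0.18, -0.52, 0.253] pointing down, gripper open.
Joint ranges: [-3.13, 3.13], [-0.85, 1.81], [-1.15, 1.24], [-2.2, 2.28], [-1.44, 1.52], [-3.14, 3.14]. Speed limits (rad/s): [2.22, 2.22, 2.57, 3.14, 3.14, 3.14].

INTERFACE

Orientations are given as [roll, pitch, yaw] about the fixed x, y, z axes, in that order (R = Rz(yaw) Ry(pitch) Rx(roll)).
In Python, from rig import read_state, camera, sign_off, search_frame, masks_of, landmark_of, finger_overhang gives the robot as it stands. The module is installed in compiled form; this text tells all that it offers.
- The arm moves only by the tool move_arm, never from a script. Its argument "targets" is a list of rows, each a list of 7 numbers: the turn, a rotation vector about the world's x, y, z in rad, then the shift along the world's x, y, z in mm, then the closure, from 0 (fully open) to 1 (shut). A call has 1 to 8 rows; each row is the pose to reach, as a shift and turn from the pose commanded when the call began; what a row does not reach only later rows make up. A row lasts 1/8 s, in which the tool goes at most 62.5 mm and 10.7 degrees, less where a joint would pass 70% of its speed; a pose out of reach is approached as far as the arm can. A call with a gripper value outside its range is refused whole. The fingers move at their own pace and stop on an object; "squeeze" is the grip in N (left out, the last holds). Time passes only in rows, so rows that repeat a pose let the fingers close. It gives the time, the measured TCP pose, the force and the opening at its end, in the units of the state.
- read_state(): the state, without advancing time (a new reading comes with each control period).
- camera(name): name is "side" or "top" or "wrist"; returns a dict with "img" (384x512x3 uint8, red, green, blue), "mtx" (3x3 intrinsics, pixels), "world_from_camera" (4x4, takes a point from camera to world coordinates). Camera axes: x right, y up, looking along -z (the intrinsics and any distortion apply to the point x, -y, -z); pixel columns grow to the right and rows downward; lengths in m; the calibration is good to about 2 mm. A picture is of the moment at which its call begins. There is no depth.
- sign_off(): hands the job in, once; it reports no verdict.
Trained networks look in the newest picture that a camera, given by its name, has taken for a name from the list of things; names that differ only in an ending like _2 or _b are one class to them, and where a whole thing is asked for, a point or a joint stands for the part that bears it (a point fixed in the world has none). Each returns a list of dicts, best first, with "confidence" (0 to 1); they miss things now and then, are a little off and sometimes report something else, mostly with a low value. They report only what shows in the picture. A call takes as long as a camera call.
- search_frame(camera, query): "centre" ([row, column] in pixels, amid what is visible of it).
- masks_of(camera, query): "pixels" (384x512 bool, what is visible of it) and "centre" ([row, column] in pixels, amid what is visible of it).
- landmark_of(camera, query): "centre" ([row, column] in pixels: a listed point, or the origin of a listed thing).
The state is a dict: "t": time; "joint_pos": joint angles; "joint_velocities": joint speeds; "effort": joint torques, N m; "ee_pos": TCP position; "tool_rot": TCP orientation; "contact_force": force on the tool from outside, world axes, zero at the start; "moment": the same for the moment, N m; "width": finger opening in m.
Only numpy, scipy, OpenCV 4.12 (cv2) and the standard library are available. Lean on these libraries where they do the work, as an engineer would, in place of code of your own. Each camera call takes 0.05 s, during which the arm holds its last target.

TASK

A colleague is about to lift the tube rack off the fraction collector: first flip the blue lift lever on the end of the delivery arm fully up, so that its feeler clears the tubes. Then swing the arm forward against its spring, off the rack, as far as it goes to its stop, and finish while still holding it there with the fingers, the lever still up. Leave the tubes standing in the rack and the other things on the bench where they are.

Things in the scene. Friction and masses are not known exactly. Their poses are not given: they have to be found in the camera images.
- collector: Fraction collector, a fixed white instrument near the middle of the bench, turned up to 0.4 rad either way. Origin on the bench under it; its own x points to its rear, y to its left as its user in front of it (at -x) sees it, z up. Base x -115 to 135 mm, y -135 to 205 mm, 66 mm high. On its left a tower 95 x 108 mm, 180 mm high, round the arm pivot, which is at x -40, y 145 mm.
- rack_centre (a point): Top of the black carry knob in the middle of the round tube rack, 168 mm above the bench, at x 11, y -12 mm of the collector. The rack has radius 100 mm and two rings (radius 66 and 88 mm) of upright clear tubes, tops 153 mm above the bench.
- swing_pivot (a point): Point on the vertical pivot axis of the delivery arm, on the tower, 205 mm above the bench (mid-height of the arm's bar). A coil spring sits below the arm. Two thin stop posts with rubber sleeves stand on the tower 36 to 40 mm from the axis, to 212 mm above the bench.
- bar_grip (a point): Point on the arm's dark steel bar, 95 mm from the pivot axis, 205 mm above the bench. The bar is 16 mm wide and 16 mm high, free on both sides and above from 45 to 130 mm from the axis. At rest the arm points from the pivot along the collector's -y (over the rack). At the bar's end the grey head: 30 mm wide, 133 to 167 mm from the axis, top 214 mm above the bench.
- lever_pivot (a point): Pivot of the blue lift lever on the outer end of the head, 163 mm from the arm's pivot axis, 212 mm above the bench; the lever's axis is horizontal and square to the arm.
- lever_tip (a point): Centre of the lift lever's blue ball knob, 15 mm across, turning freely on its cross pin, 36 mm from lever_pivot. Down (joint 0) it points outward past the head, in line with the arm, 0.75 rad above level: knob 26 mm out, 236 mm above the bench. It swings up in an arc about lever_pivot to just past upright, knob 248 mm above the bench. Push the knob up and inward along that arc, or pinch it.
- feeler_tip (a point): Lower end of the tube feeler, a 4.4 mm steel rod with a 6 mm orange shoe, hanging from the head 150 mm from the arm's axis; 138 mm above the bench with the lever down, 15 mm below the tube tops and inside the inner ring, so that the arm would run into tubes if swung with the feeler down. The lever lifts it 25 mm per rad.
- delivery_arm (a joint): Angle of the delivery arm, rad: 0 = at its inner stop over the rack, where it starts; grows as the arm's end swings forward (to the collector's -x, clockwise from above); 1.0 = outer stop, the head past the base's front edge. The spring always pulls it back: 0.18 N m at 0, 0.5 N m at 1.0 (5 N at bar_grip); let go, the arm flies back.
- lift_lever (a joint): Angle of the lift lever, rad: 0 = down (leaning outward, 0.75 rad above level), 0.95 = fully up (0.13 rad past upright, at its stop). Starts between 0 and 0.15. Takes about 0.6 N at the knob and stays where it is left.
- tube1: One of four tubes standing loose in the rack in the feeler's way (ring radius 66 mm); 12 mm diameter, 75 mm tall, 10 g, glass; its origin is the centre of its foot, 78 mm above the bench, z along the tube. The other tubes look the same but are fast in the rack.
- tube2: One of four tubes standing loose in the rack in the feeler's way (ring radius 66 mm); 12 mm diameter, 75 mm tall, 10 g, glass; its origin is the centre of its foot, 78 mm above the bench, z along the tube. The other tubes look the same but are fast in the rack.
- tube3: One of four tubes standing loose in the rack in the feeler's way (ring radius 88 mm); 12 mm diameter, 75 mm tall, 10 g, glass; its origin is the centre of its foot, 78 mm above the bench, z along the tube. The other tubes look the same but are fast in the rack.
- tube4: One of four tubes standing loose in the rack in the feeler's way (ring radius 88 mm); 12 mm diameter, 75 mm tall, 10 g, glass; its origin is the centre of its foot, 78 mm above the bench, z along the tube. The other tubes look the same but are fast in the rack.
- amber_bottle: Bystander: amber glass bottle with blue cap, 68 mm diameter, 140 mm tall, origin under its middle.
- beaker: Bystander: empty glass beaker, 68 mm diameter, 85 mm tall, origin under its middle.
- sample_jar: Bystander: jar with white cap, 54 mm diameter, 65 mm tall, origin under its middle.
- pipette: Bystander: white hand pipette with blue plunger lying on the bench to the right, 260 mm long along its x, 34 mm wide, 28 mm high, origin under its middle.

How it is judged:
By the outcome, as a careful person would: the job done as asked, in the order asked, and still so for the second after the job is handed in, while the arm keeps its last pose, push and grip.
It also fails if it takes over 48 s, if anything falls off the work surface, if the arm or the gripper's body presses on something with over 40 N, if the wrist force passes 120 N, or if a joint passes its speed limit or range.

## Working session

There is one attempt and no reset: what is moved stays moved. The work goes in short steps, Python scripts to look and compute and a tool call to move; the robot and the scene stay as the last step left them, time stands still between calls to the robot, and variables do not carry over. Pictures are saved under pics/ and viewed, and the job is handed in when it is done.

Besides the shell and the picture viewer there is one more tool, called after "Request:" as name([rows], argument=value, ...), one row to a line, values as JSON. move_arm: Moves the arm, as the interface text tells. Its arguments: {"type":"object","properties":{"targets":{"type":"array","items":{"type":"array","items":{"type":"number"}}},"squeeze":{"type":"number"}},"required":["targets"]}

```bash
mkdir -p pics; ls
cat > h.py <<'E'
import numpy as np, cv2
from rig import *
def snap(n,tag):
    c=camera(n); cv2.imwrite(f'pics/{tag}.png',c['img'][:,:,::-1]); return c
def proj(c,p):
    T=np.linalg.inv(c['world_from_camera']); q=T[:3,:3]@np.array(p)+T[:3,3]
    u=c['mtx']@np.array([q[0],-q[1],-q[2]]); return u[:2]/u[2]  # col,row
def ray(c,rc):
    d=np.linalg.inv(c['mtx'])@np.array([rc[1],rc[0],1.]); d=np.array([d[0],-d[1],-d[2]])
    W=c['world_from_camera']; d=W[:3,:3]@d; return W[:3,3],d/np.linalg.norm(d)
def atz(c,rc,z):
    o,d=ray(c,rc); return o+d*(z-o[2])/d[2]
E
python3 - <<'E'
from h import *
s=read_state(); print({k:np.round(v,3) for k,v in s.items()}, finger_overhang if not callable(finger_overhang) else finger_overhang())
Z=dict(rack_centre=.168,swing_pivot=.205,bar_grip=.205,lever_pivot=.212,lever_tip=.238,feeler_tip=.138,collector=0)
for n in ['side','top','wrist']:
    c=snap(n,n+'0'); print(n,np.round(c['world_from_camera'],3).tolist())
    for q in Z:
        for r in landmark_of(n,q)[:2]: print(q,np.round(r['centre'],1),round(r['confidence'],2),np.round(atz(c,r['centre'],Z[q]),3))
E
```

```text
pics
{'t': np.float64(0.0), 'joint_pos': array([-1.237,  0.087,  0.175,  1.66 ,  0.   ,  1.571]), 'joint_velocities': array([ 0.001,  0.001,  0.   ,  0.003, -0.   , -0.   ]), 'effort': array([-0.0000e+00, -5.2039e+01,  4.6480e+01,  1.6000e-02, -0.0000e+00,
       -0.0000e+00]), 'ee_pos': array([ 0.18 , -0.519,  0.253]), 'tool_rot': array([-1.577,  1.569,  1.899]), 'contact_force': array([ 0.619, -0.054, -0.135]), 'moment': array([-0.   , -0.066,  0.012]), 'width': np.float64(0.086)} 0.022
side [[-0.836, 0.335, -0.435, -0.007], [-0.549, -0.489, 0.678, 0.783], [0.014, 0.805, 0.593, 0.921], [0.0, 0.0, 0.0, 1.0]]
rack_centre [188. 216.] 0.84 [ 0.645 -0.038  0.168]
rack_centre [223.5 223. ] 0.34 [0.533 0.079 0.168]
swing_pivot [208.3 186.7] 0.73 [0.621 0.118 0.205]
swing_pivot [174.4 239.3] 0.71 [ 0.598 -0.09   0.205]
bar_grip [194.5 209.9] 0.64 [0.608 0.036 0.205]
lever_pivot [182. 232.] 0.62 [ 0.587 -0.038  0.212]
lever_tip [173.7 242.9] 0.63 [ 0.563 -0.058  0.238]
lever_tip [195.1 257.5] 0.4 [0.476 0.003 0.238]
feeler_tip [206.5 223.5] 0.58 [ 0.598 -0.01   0.138]
top [[0.027, 0.991, -0.134, 0.365], [-0.999, 0.025, -0.021, -0.088], [-0.018, 0.134, 0.991, 1.512], [0.0, 0.0, 0.0, 1.0]]
rack_centre [163.1 254.7] 0.98 [ 0.631 -0.048  0.168]
swing_pivot [165.3 205. ] 0.84 [0.612 0.115 0.205]
bar_grip [165.6 229.9] 0.73 [0.613 0.032 0.205]
lever_pivot [172.7 247.1] 0.56 [ 0.59  -0.026  0.212]
lever_tip [174.  258.9] 0.53 [ 0.582 -0.065  0.238]
feeler_tip [173.  249.5] 0.33 [ 0.602 -0.03   0.138]
collector [173.9 258.3] 0.69 [ 0.623 -0.058  0.   ]
collector [171.3 249.5] 0.61 [ 0.632 -0.024  0.   ]
wrist [[0.327, 0.904, 0.276, 0.251], [-0.945, 0.313, 0.094, -0.495], [-0.002, -0.292, 0.957, 0.375], [0.0, 0.0, 0.0, 1.0]]
```

Run:
```python
import cv2
a=cv2.imread('pics/side0.png'); b=cv2.imread('pics/top0.png')
cv2.imwrite('pics/s0c.png',cv2.resize(a[130:270,140:320],None,fx=4,fy=4,interpolation=cv2.INTER_CUBIC))
cv2.imwrite('pics/t0c.png',cv2.resize(b[100:240,150:340],None,fx=4,fy=4,interpolation=cv2.INTER_CUBIC))
```

```text
(no output)
```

View pics/side0.png

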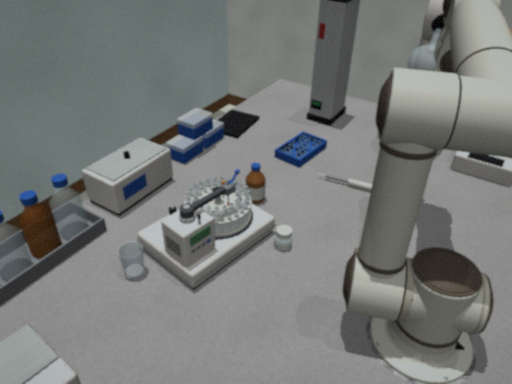

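View pics/s0c.png

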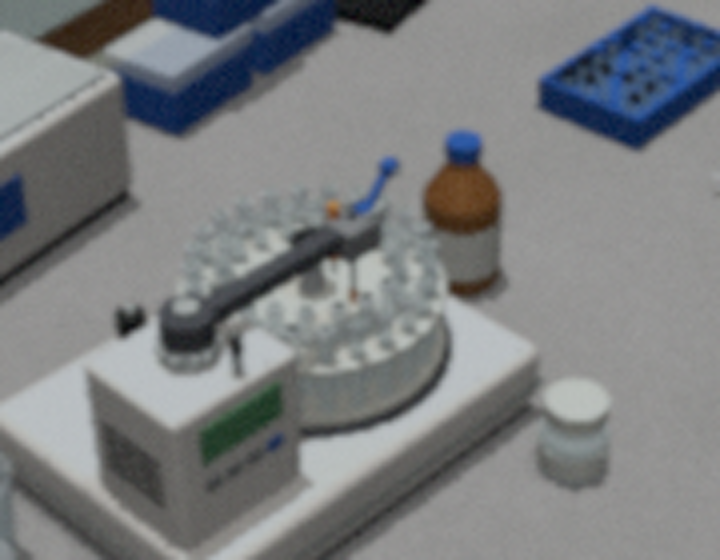

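View pics/t0c.png

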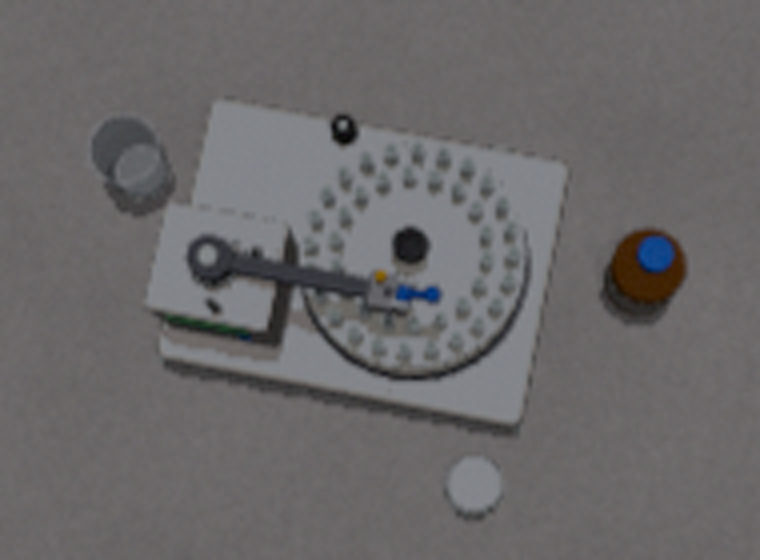

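View pics/top0.png

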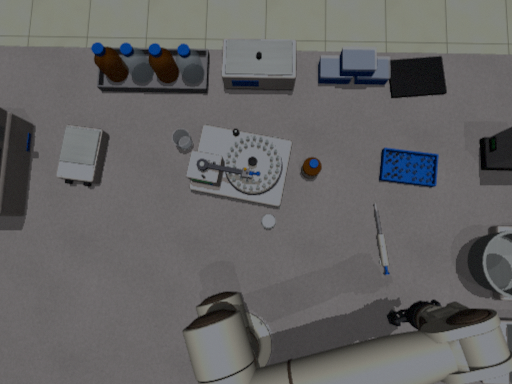

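```bash
cat >> h.py <<'E'
from scipy.optimize import least_squares
def c2w(p,v):
    c,s=np.cos(p[2]),np.sin(p[2]); return np.array([p[0]+c*v[0]-s*v[1],p[1]+s*v[0]+c*v[1],v[2]])
E
python3 - <<'E'
from h import *
ct=camera('top'); cs=camera('side')
loc=dict(rack_centre=[.011,-.012,.168],swing_pivot=[-.04,.145,.205],bar_grip=[-.04,.05,.205],lever_pivot=[-.04,-.018,.212],feeler_tip=[-.04,-.005,.138])
obs=[]
for n,c in (('top',ct),('side',cs)):
    for q in loc:
        r=landmark_of(n,q)
        if r: obs.append((c,n,q,r[0]['centre'][::-1],r[0]['confidence']))
# manual
M=[(ct,'top',[-.04,.145,.215],(150+209/4,100+258/4)),(ct,'top',[.011,-.012,.168],(150+410/4,100+245/4)),
   (ct,'top',[-.115,-.135,.066],(150+520/4,100+426/4)),(ct,'top',[.135,-.135,.066],(150+567/4,100+165/4)),(ct,'top',[.135,.205,.066],(150+215/4,100+100/4))]
def kn(j): a=.75+j; return [-.04,-.018-.036*np.cos(a),.212+.036*np.sin(a)]
K=[(ct,(150+432/4,100+294/4)),(cs,(140+390/4,130+165/4))]
def f(p):
    e=[]
    for c,n,q,px,w in obs: e+=list((proj(c,c2w(p,loc[q]))-px)*w)
    for c,n,l,px in M: e+=list((proj(c,c2w(p,l))-px))
    for c,px in K: e+=list(proj(c,c2w(p,kn(p[3])))-px)
    return np.array(e)
r=least_squares(f,[.63,-.04,-.16,.05],loss='soft_l1'); p=r.x; print(np.round(p,4)); print(np.round(f(p).reshape(-1,2),1).tolist()); print([o[1:3] for o in obs])
np.save('p.npy',p)
for q in loc: print(q,np.round(c2w(p,loc[q]),4))
print('knob',np.round(c2w(p,kn(p[3])),4),np.round(c2w(p,kn(.95)),4))
for n in ['top','side']:
    for q in ['amber_bottle','beaker','sample_jar']:
        r=landmark_of(n,q)
        if r: print(n,q,r[0]['confidence'],np.round(atz(ct if n=='top' else cs,r[0]['centre'],0),3))
E
```

```text
[ 0.6302 -0.0259 -0.1664  0.0454]
[[-0.7, -0.4], [0.3, -2.1], [-2.1, 3.8], [1.2, 1.1], [1.7, -0.5], [1.1, -0.4], [2.3, 0.6], [-0.3, 0.4], [-0.7, 1.1], [-0.4, -0.6], [-0.3, -0.5], [-0.2, 0.1], [0.7, -1.3], [-1.6, -1.8], [-0.0, -0.0], [0.2, -0.4]]
[('top', 'rack_centre'), ('top', 'swing_pivot'), ('top', 'bar_grip'), ('top', 'lever_pivot'), ('side', 'rack_centre'), ('side', 'swing_pivot'), ('side', 'bar_grip'), ('side', 'lever_pivot'), ('side', 'feeler_tip')]
rack_centre [ 0.6391 -0.0396  0.168 ]
swing_pivot [0.6148 0.1237 0.205 ]
bar_grip [0.599 0.03  0.205]
lever_pivot [ 0.5878 -0.0371  0.212 ]
feeler_tip [ 0.5899 -0.0242  0.138 ]
knob [ 0.5836 -0.0619  0.2377] [ 0.5885 -0.0325  0.2477]
top amber_bottle 0.59 [ 0.637 -0.249  0.   ]
top beaker 0.53 [0.723 0.221 0.   ]
top sample_jar 0.6 [ 0.44  -0.095  0.   ]
side amber_bottle 0.69 [ 0.657 -0.265  0.   ]
side beaker 0.8 [0.742 0.231 0.   ]
side sample_jar 0.75 [ 0.438 -0.097  0.   ]
```

Run:
```python
from h import *
from scipy.spatial.transform import Rotation as R
s=read_state(); p=np.load('p.npy')
Rt=R.from_euler('xyz',s['tool_rot']); print(np.round(Rt.as_matrix(),3))
u=np.array([np.sin(p[2]),-np.cos(p[2]),0]); print('u',u)
for sg in (1,-1):
    x=np.array([0,0,-1.]); z=sg*u; y=np.cross(z,x)
    D=R.from_matrix(np.c_[x,y,z])*Rt.inv(); print(sg,np.round(D.as_rotvec(),3))
lp=c2w(p,[-.04,-.018,.212])
for d in (.065,.014): 
    t=lp+u*d; t[2]=.25; print(d,np.round(t,4),np.round((t-s['ee_pos'])*1000,1))
```

```text
[[ 0.     0.328 -0.945]
 [-0.    -0.945 -0.328]
 [-1.     0.    -0.   ]]
u [-0.16559592 -0.98619369  0.        ]
1 [0.    0.    1.071]
-1 [ 0.    -0.    -2.071]
0.065 [ 0.577  -0.1012  0.25  ] [396.8 418.5  -3.3]
0.014 [ 0.5855 -0.0509  0.25  ] [405.3 468.8  -3.3]
```

Request:
move_arm([
  [0,0,0.15,50,53,10,0.5],
  [0,0,0.3,100,106,10,1],
  [0,0,0.45,150,159,10,1],
  [0,0,0.6,200,212,10,1],
  [0,0,0.75,250,265,10,1],
  [0,0,0.9,300,318,5,1],
  [0,0,1.071,350,370,0,1],
  [0,0,1.071,385,400,-3,1],
], squeeze=25)

```text
t: 3.1
ee_pos: [0.5261, -0.1569, 0.2539]
tool_rot: [1.36, 1.57, -0.374]
contact_force: [1.0, -0.9, 0.3]
width: 0.0001
```

Run:
```python
from h import *
s=read_state(); print({k:np.round(v,3) for k,v in s.items()})
for n in ['side','wrist','top']:
    c=snap(n,n+'1')
    print(n,[(q,[(np.round(r['centre'],1),round(r['confidence'],2)) for r in landmark_of(n,q)[:2]]) for q in ['lever_tip','lever_pivot']])
import cv2
a=cv2.imread('pics/side1.png');w=cv2.imread('pics/wrist1.png')
cv2.imwrite('pics/s1c.png',cv2.resize(a[130:270,140:320],None,fx=4,fy=4,interpolation=cv2.INTER_CUBIC))
```

```text
{'t': np.float64(3.1), 'joint_pos': array([-0.29 ,  0.084,  0.174,  1.66 , -0.   ,  1.444]), 'joint_velocities': array([ 0.83 ,  0.53 ,  0.492, -0.04 , -0.001,  0.896]), 'effort': array([ -4.31 , -57.532,  42.808,   0.701,   0.167,  -2.441]), 'ee_pos': array([ 0.526, -0.157,  0.254]), 'tool_rot': array([ 1.36 ,  1.57 , -0.374]), 'contact_force': array([ 1.008, -0.908,  0.285]), 'moment': array([-0.069, -0.015, -0.006]), 'width': np.float64(0.0)}
side [('lever_tip', [(array([172. , 240.9]), 0.43)]), ('lever_pivot', [(array([181.9, 230. ]), 0.7)])]
wrist [('lever_tip', []), ('lever_pivot', [])]
top [('lever_tip', [(array([175.8, 256.5]), 0.59)]), ('lever_pivot', [(array([170.6, 253. ]), 0.74)])]
```

View pics/s1c.png

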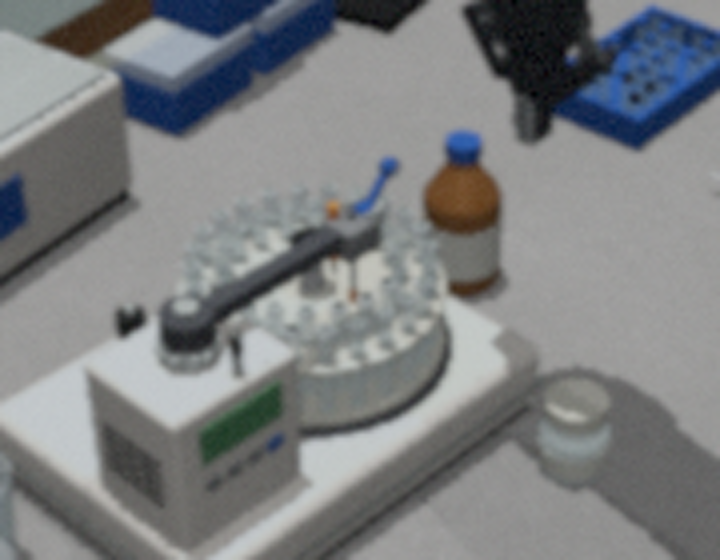

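View pics/wrist1.png

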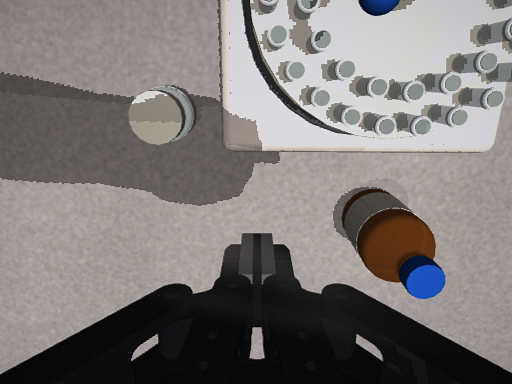

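Request:
move_arm([
  [0,0,0,0,0,0,1],
  [0,0,0,0,0,0,1],
])

```text
t: 3.8
ee_pos: [0.5247, -0.1592, 0.2538]
tool_rot: [1.565, 1.571, -0.173]
contact_force: [0.1, -0.9, -0.9]
width: -0.0
```

Run:
```python
from h import *
from scipy.spatial.transform import Rotation as R
s=read_state(); print({k:np.round(v,3) for k,v in s.items()})
p=np.load('p.npy')
x=np.array([0,0,-1.]); u=np.array([np.sin(p[2]),-np.cos(p[2]),0]); y=np.cross(u,x)
D=R.from_matrix(np.c_[x,y,u])*R.from_euler('xyz',s['tool_rot']).inv(); print(D.as_rotvec())
cw=snap('wrist','wrist2'); print([(q,[(np.round(r['centre'],1),round(r['confidence'],2)) for r in landmark_of('wrist',q)[:2]]) for q in ['lever_tip','lever_pivot']])
def kn(j): a=.75+j; return [-.04,-.018-.036*np.cos(a),.212+.036*np.sin(a)]
for j in (0,.05,.15): print(np.round(proj(cw,c2w(p,kn(j))),1))
lp=c2w(p,[-.04,-.018,.212])
for d in (.065,.05,.014): 
    t=lp+u*d; t[2]=.25; print(d,np.round(t,4),np.round((t-s['ee_pos'])*1000,1))
```

```text
{'t': np.float64(3.8), 'joint_pos': array([-0.295,  0.083,  0.172,  1.66 ,  0.   ,  1.443]), 'joint_velocities': array([ 0.005,  0.003,  0.001, -0.001,  0.001,  0.001]), 'effort': array([-1.0300e-01, -5.1810e+01,  4.6486e+01,  3.0000e-03, -3.0000e-03,
       -2.0000e-03]), 'ee_pos': array([ 0.525, -0.159,  0.254]), 'tool_rot': array([ 1.565,  1.571, -0.173]), 'contact_force': array([ 0.125, -0.854, -0.902]), 'moment': array([-0.045, -0.027, -0.037]), 'width': np.float64(-0.0)}
[4.11204316e-05 2.35441475e-04 5.27461550e-04]
[('lever_tip', []), ('lever_pivot', [])]
[372.   -4.3]
[373.5  -9.1]
[376.5 -19.6]
0.065 [ 0.577  -0.1012  0.25  ] [52.3 58.  -3.8]
0.05 [ 0.5795 -0.0864  0.25  ] [54.8 72.8 -3.8]
0.014 [ 0.5855 -0.0509  0.25  ] [ 60.8 108.3  -3.8]
```

View pics/wrist2.png

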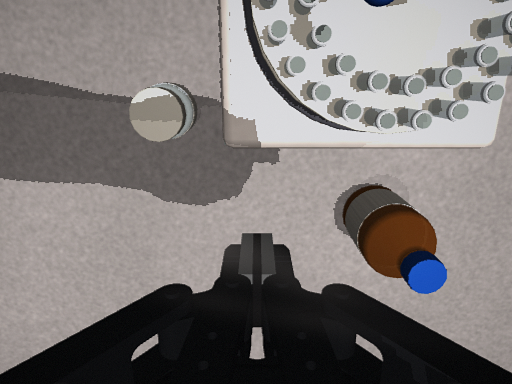

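Request:
move_arm([
  [0,0,0,26,29,-2,1],
  [0,0,0,52,58,-4,1],
  [0,0,0,52,58,-4,1],
])

```text
t: 4.32
ee_pos: [0.5779, -0.099, 0.2487]
tool_rot: [-1.818, 1.57, 2.731]
contact_force: [-0.0, 0.5, -0.4]
width: 0.0001
```

Run:
```python
from h import *
s=read_state(); print({k:np.round(v,3) for k,v in s.items() if k in('ee_pos','contact_force')})
p=np.load('p.npy')
def kn(j): a=.75+j; return [-.04,-.018-.036*np.cos(a),.212+.036*np.sin(a)]
for n in ('wrist','side','top'):
    c=snap(n,n+'3'); print([(q,[(np.round(r['centre'],1),round(r['confidence'],2)) for r in landmark_of(n,q)[:2]]) for q in ['lever_tip','lever_pivot']])
    for j in (0,.05,.15): print(n,np.round(proj(c,c2w(p,kn(j))),1))
a=cv2.imread('pics/side3.png')
cv2.imwrite('pics/s3c.png',cv2.resize(a[130:270,140:320],None,fx=4,fy=4,interpolation=cv2.INTER_CUBIC))
```

```text
{'ee_pos': array([ 0.578, -0.099,  0.249]), 'contact_force': array([-0.017,  0.533, -0.353])}
[('lever_tip', [(array([172.3, 254.3]), 0.77)]), ('lever_pivot', [(array([107.5, 259. ]), 0.79)])]
wrist [254.9 181.4]
wrist [254.9 179.2]
wrist [254.8 174.2]
[('lever_tip', [(array([172.9, 239.4]), 0.43)]), ('lever_pivot', [(array([182.5, 229.2]), 0.67)])]
side [238.  171.1]
side [237.7 170.9]
side [237.  170.5]
[('lever_tip', []), ('lever_pivot', [(array([174.3, 246.3]), 0.87)])]
top [258.3 173.6]
top [258.  173.5]
top [257.1 173.2]
```

View pics/wrist3.png

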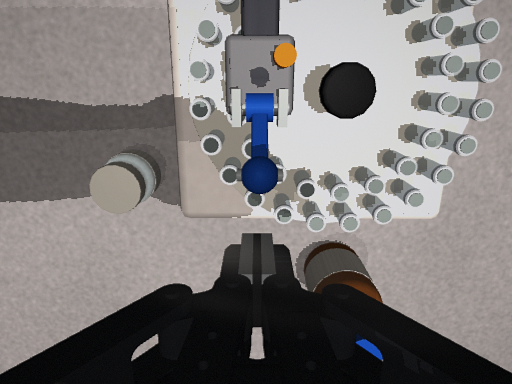

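View pics/s3c.png

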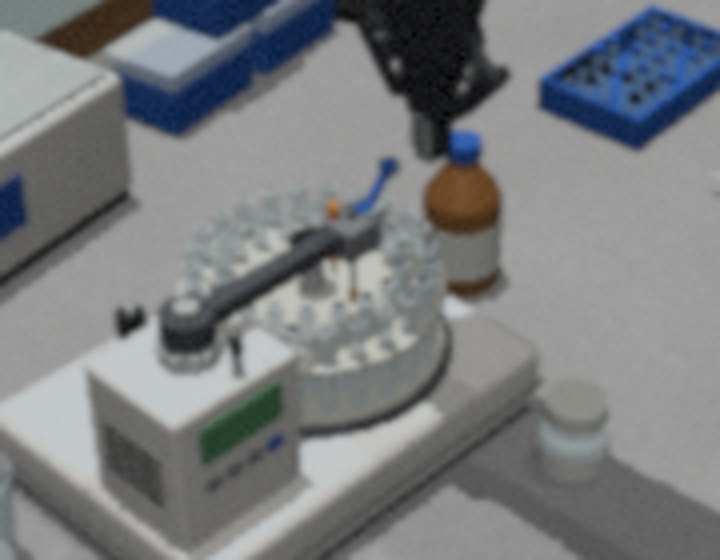

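Request:
move_arm([
  [0,0,0,2,10,0,1],
  [0,0,0,3,20,0,1],
  [0,0,0,5,28,0,1],
  [0,0,0,6,36,0,1],
  [0,0,0,7,41,0,1],
  [0,0,0,8,45,0,1],
  [0,0,0,8,45,0,1],
])

```text
t: 5.65
ee_pos: [0.585, -0.0554, 0.2496]
tool_rot: [-3.134, 1.571, 1.412]
contact_force: [-0.0, -0.2, -1.3]
width: 0.0001
```

```bash
cat > look.py <<'E'
import sys
from h import *
k=sys.argv[1]
s=read_state(); print({k:np.round(v,4) for k,v in s.items() if k in('t','ee_pos','contact_force','width','joint_pos','moment')})
p=np.load('p.npy')
u=np.array([np.sin(p[2]),-np.cos(p[2]),0]); print('d out of lever pivot mm',1000*(s['ee_pos']-c2w(p,[-.04,-.018,.212]))@u)
for n in ('wrist','side'):
    c=snap(n,n+k); print(n,[(q,[(np.round(r['centre'],1),round(r['confidence'],2)) for r in landmark_of(n,q)[:1]]) for q in ['lever_tip','lever_pivot','bar_grip','swing_pivot','feeler_tip']])
a=cv2.imread(f'pics/side{k}.png');b=cv2.imread(f'pics/wrist{k}.png')
a=cv2.resize(a[130:250,150:300],(480,384),interpolation=cv2.INTER_CUBIC); b=cv2.resize(b,(480,360))
cv2.imwrite(f'pics/c{k}.png',np.vstack([a[:],b])[:,:] if 0 else cv2.resize(np.hstack([a[:360],b[:360]]),(800,300)))
E
python3 look.py 4
```

```text
{'t': np.float64(5.65), 'joint_pos': array([-9.4600e-02,  1.7780e-01,  2.6940e-01,  1.6624e+00,  2.0000e-04,
        1.6419e+00]), 'ee_pos': array([ 0.585 , -0.0554,  0.2496]), 'contact_force': array([-0.0134, -0.1827, -1.2634]), 'moment': array([-0.0457,  0.0166, -0.0537]), 'width': np.float64(0.0001)}
d out of lever pivot mm 18.569606048008342
wrist [('lever_tip', []), ('lever_pivot', [(array([201.7, 258.3]), 0.69)]), ('bar_grip', [(array([ 47.2, 261.4]), 0.76)]), ('swing_pivot', []), ('feeler_tip', [(array([101.3, 220.4]), 0.7)])]
side [('lever_tip', [(array([228.8, 234.3]), 0.45)]), ('lever_pivot', [(array([181.6, 230.9]), 0.58)]), ('bar_grip', [(array([193.3, 212.4]), 0.75)]), ('swing_pivot', [(array([213.3, 189.3]), 0.68)]), ('feeler_tip', [(array([212.1, 187.1]), 0.34)])]
```

View pics/c4.png

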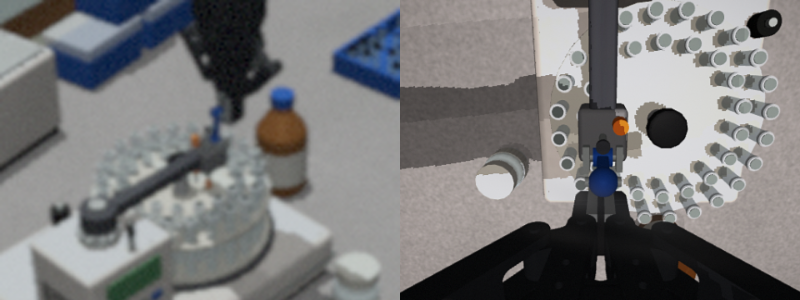

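Request:
move_arm([
  [0,0,0,0.5,3,0,1],
  [0,0,0,1,5,0,1],
  [0,0,0,1,5,0,1],
])

```text
t: 6.62
ee_pos: [0.5859, -0.0505, 0.2496]
tool_rot: [-2.51, 1.571, 2.037]
contact_force: [-0.6, -0.2, 0.5]
width: -0.0003
```

Request:
move_arm([
  [0,0,0,0,1.5,0,1],
  [0,0,0,0,1.5,0,1],
  [0,0,0,0,1.5,0,1],
])

```text
t: 7.0
ee_pos: [0.586, -0.0493, 0.2497]
tool_rot: [1.083, 1.571, -0.654]
contact_force: [-0.0, -2.0, -0.3]
width: -0.0001
```

```bash
python3 look.py 5
```

```text
{'t': np.float64(7.0), 'joint_pos': array([-8.3900e-02,  1.7870e-01,  2.7060e-01,  1.6625e+00, -1.0000e-04,
        1.6530e+00]), 'ee_pos': array([ 0.586 , -0.0493,  0.2497]), 'contact_force': array([-0.0259, -2.0345, -0.3387]), 'moment': array([-0.3174, -0.1487, -0.0463]), 'width': np.float64(-0.0001)}
d out of lever pivot mm 12.386902941524808
wrist [('lever_tip', [(array([233.4, 257.7]), 0.94)]), ('lever_pivot', [(array([213.2, 258.7]), 0.89)]), ('bar_grip', [(array([ 64.6, 263.2]), 0.9)]), ('swing_pivot', []), ('feeler_tip', [(array([125.3, 296.2]), 0.72)])]
side [('lever_tip', [(array([174.9, 230.1]), 0.41)]), ('lever_pivot', [(array([182.1, 230.6]), 0.68)]), ('bar_grip', [(array([196. , 210.8]), 0.59)]), ('swing_pivot', [(array([211.5, 187.6]), 0.87)]), ('feeler_tip', [])]
```

View pics/c5.png

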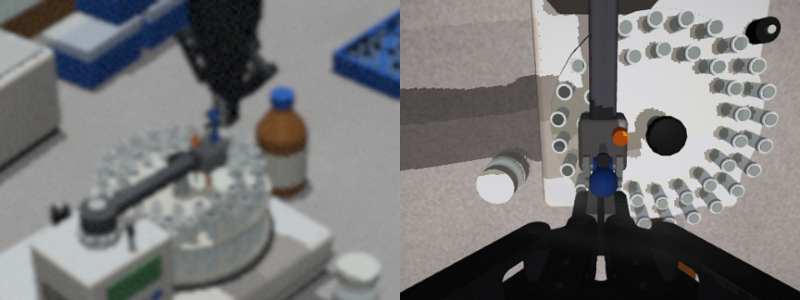

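Request:
move_arm([
  [0,0,0,0,1.5,0,1],
  [0,0,0,0,1.5,0,1],
  [0,0,0,0,1.5,0,1],
])

```text
t: 7.98
ee_pos: [0.5857, -0.0487, 0.2496]
tool_rot: [-0.003, 1.569, -1.741]
contact_force: [-0.9, -8.6, 0.2]
width: -0.0
```

Request:
move_arm([
  [0,0,0,-2,-14,0,1],
  [0,0,0,-4,-24,10,1],
  [0,0,0,-4,-24,50,1],
  [0,0,0,-2,-12,80,1],
  [0,0,0,4,25,85,0.5],
  [0,0,0,13,78,85,0],
  [0,0,0,13,78,75,0],
  [0,0,0,13,78,75,0],
])

```text
t: 8.98
ee_pos: [0.5986, 0.03, 0.3241]
tool_rot: [-1.359, 1.57, -3.095]
contact_force: [-0.4, -1.5, -0.5]
width: 0.0724
```

```bash
python3 look.py 6
python3 - <<'E'
from h import *
p=np.load('p.npy'); c=camera('wrist')
for q in ([-.04,.05,.213],[-.04,0.015,.213],[-.04,.05,.205]): print(np.round(proj(c,c2w(p,q)),1))
s=read_state(); print(np.round((c2w(p,[-.04,.05,.208])-s['ee_pos'])*1000,1))
def kn(j): a=.75+j; return [-.04,-.018-.036*np.cos(a),.212+.036*np.sin(a)]
for n in('wrist','side'):
    c=camera(n); print(n,[np.round(proj(c,c2w(p,kn(j))),1).tolist() for j in(0,.7,.8,.95)])
E
```

```text
{'t': np.float64(8.975), 'joint_pos': array([0.05  , 0.2569, 0.5106, 1.8257, 0.    , 1.7863]), 'ee_pos': array([0.5986, 0.03  , 0.3241]), 'contact_force': array([-0.3726, -1.5454, -0.4535]), 'moment': array([-0.0522,  0.0288, -0.0414]), 'width': np.float64(0.0724)}
d out of lever pivot mm -67.89687895578474
wrist [('lever_tip', [(array([177.1, 287.7]), 0.62)]), ('lever_pivot', [(array([277.2, 256.6]), 0.84)]), ('bar_grip', [(array([185. , 261.9]), 0.65)]), ('swing_pivot', [(array([ 47.3, 260.7]), 0.83)]), ('feeler_tip', [])]
side [('lever_tip', [(array([176. , 231.1]), 0.42)]), ('lever_pivot', [(array([179.2, 232.2]), 0.75)]), ('bar_grip', [(array([193.8, 210.8]), 0.87)]), ('swing_pivot', [(array([209.7, 187.3]), 0.61)]), ('feeler_tip', [])]
[256.4 192.1]
[256.5 237. ]
[256.4 188.7]
[ 1.000e-01 -3.000e-01 -1.166e+02]
wrist [[256.5, 325.8], [256.5, 309.7], [256.5, 305.4], [256.5, 298.2]]
side [[238.0, 171.1], [232.4, 170.8], [231.5, 171.3], [230.1, 172.2]]
```

View pics/c6.png

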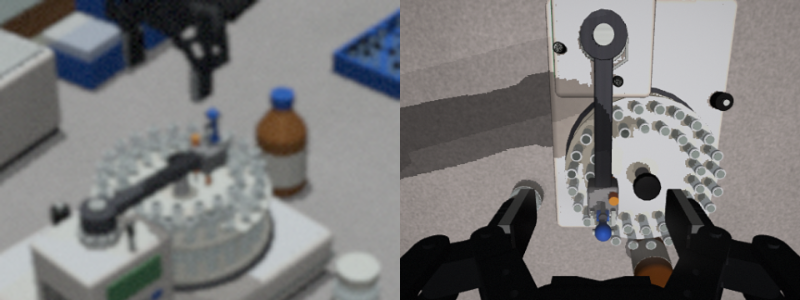

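View pics/wrist6.png

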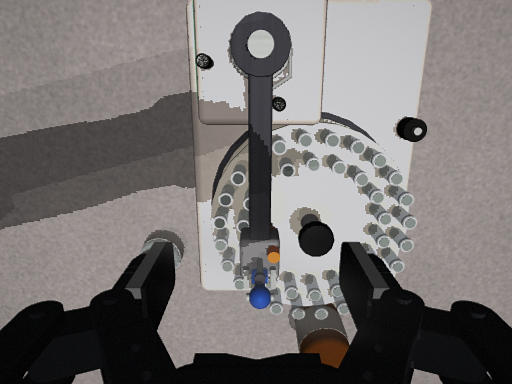

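Request:
move_arm([
  [0,0,0,2,0,-30,0],
  [0,0,0,2,0,-60,0],
  [0,0,0,2,0,-85,0],
  [0,0,0,2,0,-105,0],
  [0,0,0,2,0,-116,0],
  [0,0,0,2,0,-116,0],
], squeeze=30)

```text
t: 10.48
ee_pos: [0.6007, 0.0303, 0.2082]
tool_rot: [-1.365, 1.57, -3.102]
contact_force: [-0.2, -0.3, 0.1]
width: 0.0852
```

Request:
move_arm([
  [0,0,0,0,0,0,0.6],
  [0,0,0,0,0,0,0.75],
  [0,0,0,0,0,0,0.85],
  [0,0,0,0,0,0,1],
  [0,0,0,0,0,0,1],
  [0,0,0,0,0,0,1],
], squeeze=30)

```text
t: 11.22
ee_pos: [0.6007, 0.0303, 0.209]
tool_rot: [-2.427, 1.571, 2.119]
contact_force: [-4.3, 0.4, 4.5]
width: 0.0153
```

```bash
python3 look.py 7
```

```text
{'t': np.float64(11.225), 'joint_pos': array([5.0400e-02, 1.9970e-01, 2.1600e-01, 1.5871e+00, 1.0000e-04,
       1.7872e+00]), 'ee_pos': array([0.6007, 0.0303, 0.209 ]), 'contact_force': array([-4.3464,  0.4221,  4.4916]), 'moment': array([ 0.0952,  0.7849, -0.0773]), 'width': np.float64(0.0153)}
d out of lever pivot mm -68.62155173074112
wrist [('lever_tip', []), ('lever_pivot', []), ('bar_grip', [(array([269.9, 258.4]), 0.6)]), ('swing_pivot', [(array([ 16.5, 256.9]), 0.77)]), ('feeler_tip', [])]
side [('lever_tip', [(array([173. , 232.4]), 0.47)]), ('lever_pivot', [(array([182.4, 231.1]), 0.8)]), ('bar_grip', [(array([196.1, 210.2]), 0.81)]), ('swing_pivot', [(array([209.1, 184.5]), 0.65)]), ('feeler_tip', [])]
```

View pics/c7.png

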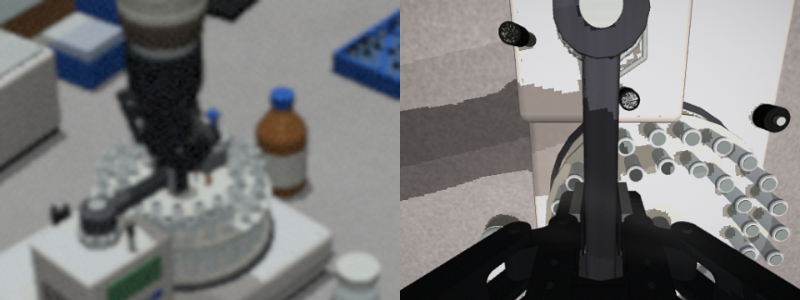

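Run:
```python
from h import *
p=np.load('p.npy'); C=np.array([.6164,.1235]); r=.0945
f0=np.arctan2(-np.cos(p[2]),np.sin(p[2])); P=lambda t:C+r*np.array([np.cos(f0-t),np.sin(f0-t)])
for t in np.arange(0.05,1.1,.05): print(round(t,2),np.round((P(t)-P(0))*1000,1))
```

```text
0.05 [-4.6  0.9]
0.1 [-9.2  2. ]
0.15 [-13.8   3.4]
0.2 [-18.2   5. ]
0.25 [-22.6   6.8]
0.3 [-26.8   8.8]
0.35 [-31.  11.]
0.4 [-35.1  13.5]
0.45 [-39.   16.1]
0.5 [-42.8  18.9]
0.55 [-46.4  21.9]
0.6 [-49.9  25.1]
0.65 [-53.2  28.5]
0.7 [-56.4  32. ]
0.75 [-59.3  35.7]
0.8 [-62.1  39.5]
0.85 [-64.7  43.4]
0.9 [-67.1  47.5]
0.95 [-69.3  51.7]
1.0 [-71.2  56. ]
1.05 [-73.   60.4]
```

Request:
move_arm([
  [0,0,-0.05,-4.6,0.9,0,1],
  [0,0,-0.1,-9.2,2,0,1],
  [0,0,-0.15,-13.8,3.4,0,1],
  [0,0,-0.2,-18.2,5,0,1],
  [0,0,-0.25,-22.6,6.8,0,1],
  [0,0,-0.3,-26.8,8.8,0,1],
  [0,0,-0.35,-31,11,0,1],
  [0,0,-0.35,-31,11,0,1],
])

```text
t: 12.82
ee_pos: [0.57, 0.0411, 0.2089]
tool_rot: [1.535, 1.57, -0.551]
contact_force: [-2.4, -2.4, 4.8]
width: 0.0151
```

```bash
python3 look.py 8
```

```text
{'t': np.float64(12.825), 'joint_pos': array([ 7.2300e-02,  1.2560e-01,  1.3200e-01,  1.5764e+00, -6.0000e-04,
        2.1584e+00]), 'ee_pos': array([0.57  , 0.0411, 0.2089]), 'contact_force': array([-2.3825, -2.4495,  4.7602]), 'moment': array([-0.3697,  0.4102,  0.3341]), 'width': np.float64(0.0151)}
d out of lever pivot mm -74.18664695170662
wrist [('lever_tip', []), ('lever_pivot', []), ('bar_grip', [(array([268.8, 258.5]), 0.76)]), ('swing_pivot', [(array([ 14.9, 254.7]), 0.78)]), ('feeler_tip', [])]
side [('lever_tip', [(array([180.3, 244.2]), 0.47)]), ('lever_pivot', [(array([188.6, 241.2]), 0.8)]), ('bar_grip', [(array([198.3, 218.3]), 0.81)]), ('swing_pivot', [(array([211.2, 185.1]), 0.71)]), ('feeler_tip', [])]
```

View pics/c8.png

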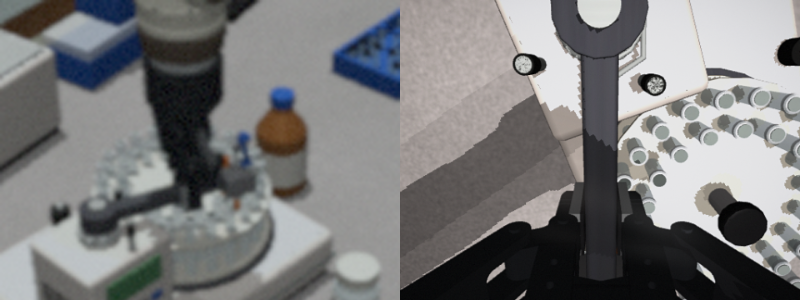

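Request:
move_arm([
  [0,0,-0.05,-4.1,2.5,0,1],
  [0,0,-0.1,-8,5.1,0,1],
  [0,0,-0.2,-15.4,10.9,0,1],
  [0,0,-0.3,-22.2,17.5,0,1],
  [0,0,-0.4,-28.3,24.7,0,1],
  [0,0,-0.45,-31.1,28.5,0,1],
  [0,0,-0.5,-33.7,32.4,0,1],
  [0,0,-0.55,-36.1,36.5,0,1],
])

```text
t: 14.42
ee_pos: [0.5335, 0.0775, 0.2089]
tool_rot: [0.397, 1.57, -2.24]
contact_force: [-4.8, -3.3, 6.2]
width: 0.0152
```

Request:
move_arm([
  [0,0,-0.03,-1.3,2.5,0,1],
  [0,0,-0.05,-2.2,4.2,0,1],
  [0,0,-0.05,-2.2,4.2,0,1],
])

```text
t: 14.8
ee_pos: [0.5312, 0.0817, 0.2089]
tool_rot: [0.327, 1.57, -2.359]
contact_force: [-6.1, -3.1, 7.0]
width: 0.0154
```

```bash
python3 look.py 9
```

```text
{'t': np.float64(14.8), 'joint_pos': array([ 1.5290e-01,  4.5300e-02,  4.6200e-02,  1.5725e+00, -6.0000e-04,
        2.8385e+00]), 'ee_pos': array([0.5312, 0.0817, 0.2089]), 'contact_force': array([-6.0938, -3.1484,  6.9727]), 'moment': array([-0.5386,  1.2431,  0.4933]), 'width': np.float64(0.0154)}
d out of lever pivot mm -107.76743861753685
wrist [('lever_tip', []), ('lever_pivot', []), ('bar_grip', [(array([270.8, 259.8]), 0.7)]), ('swing_pivot', [(array([ 14.6, 254.7]), 0.61)]), ('feeler_tip', [])]
side [('lever_tip', []), ('lever_pivot', [(array([209.9, 247.6]), 0.77)]), ('bar_grip', [(array([211.4, 222.2]), 0.89)]), ('swing_pivot', [(array([208.6, 185.1]), 0.66)]), ('feeler_tip', [])]
```

View pics/c9.png

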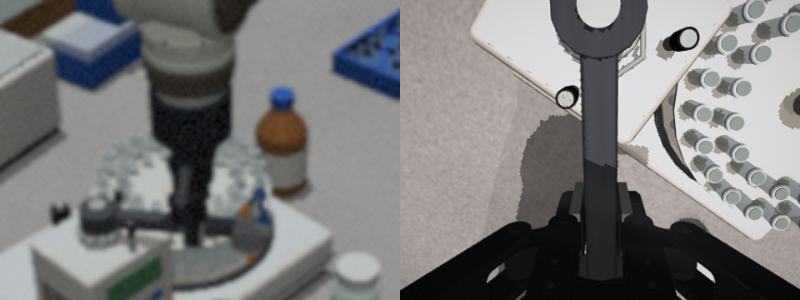

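Request:
move_arm([
  [0,0,-0.025,-1,2.1,0,1],
  [0,0,-0.04,-1.6,3.4,0,1],
  [0,0,-0.04,-1.6,3.4,0,1],
])

```text
t: 15.78
ee_pos: [0.5296, 0.0851, 0.2089]
tool_rot: [0.192, 1.57, -2.534]
contact_force: [-6.6, -2.6, 6.6]
width: 0.0157
```

Request:
move_arm([
  [0,0,-0.02,-0.8,1.7,0,1],
  [0,0,-0.02,-0.8,1.7,0,1],
  [0,0,-0.02,-0.8,1.7,0,1],
])

```text
t: 16.15
ee_pos: [0.5288, 0.0868, 0.2089]
tool_rot: [0.108, 1.57, -2.637]
contact_force: [-7.3, -2.4, 7.7]
width: 0.0152
```

```bash
python3 look.py 10
```

```text
{'t': np.float64(16.15), 'joint_pos': array([ 1.6290e-01,  4.1600e-02,  4.2400e-02,  1.5723e+00, -3.0000e-04,
        2.9081e+00]), 'ee_pos': array([0.5288, 0.0868, 0.2089]), 'contact_force': array([-7.269 , -2.3575,  7.6502]), 'moment': array([-0.4925,  1.2192,  0.5323]), 'width': np.float64(0.0152)}
d out of lever pivot mm -112.44456821077765
wrist [('lever_tip', []), ('lever_pivot', []), ('bar_grip', [(array([271.4, 257.2]), 0.81)]), ('swing_pivot', [(array([ 17. , 257.2]), 0.77)]), ('feeler_tip', [])]
side [('lever_tip', [(array([207. , 249.7]), 0.44)]), ('lever_pivot', []), ('bar_grip', [(array([213.5, 220.8]), 0.67)]), ('swing_pivot', [(array([211.2, 185.4]), 0.61)]), ('feeler_tip', [])]
```

View pics/wrist10.png

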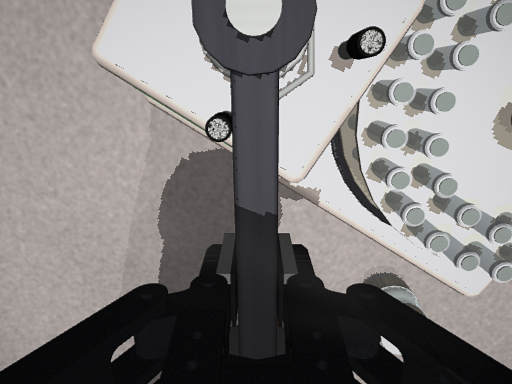

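Request:
move_arm([
  [0,0,-0.02,-1.5,1.5,0,1],
  [0,0,-0.02,-1.5,1.5,0,1],
  [0,0,-0.02,-1.5,1.5,0,1],
])

```text
t: 17.12
ee_pos: [0.5288, 0.0872, 0.2089]
tool_rot: [1.858, 1.567, -0.908]
contact_force: [3.2, -9.3, 4.5]
width: 0.0154
```

```bash
python3 look.py 11|head -1
```

```text
{'t': np.float64(17.125), 'joint_pos': array([ 0.165 ,  0.0391,  0.0398,  1.5697, -0.0032,  2.9311]), 'ee_pos': array([0.5288, 0.0872, 0.2089]), 'contact_force': array([ 3.1892, -9.2961,  4.4957]), 'moment': array([-1.7928, -0.4352,  0.772 ]), 'width': np.float64(0.0154)}
```

Request:
move_arm([
  [0,0,-0.02,-0.8,1.8,0,1],
  [0,0,-0.02,-0.8,1.8,0,1],
  [0,0,-0.02,-0.8,1.8,0,1],
])

```text
t: 18.1
ee_pos: [0.5289, 0.0874, 0.209]
tool_rot: [1.801, 1.563, -0.987]
contact_force: [7.0, -18.7, 2.6]
width: 0.0151
```

```bash
python3 look.py 12
```

```text
{'t': np.float64(18.1), 'joint_pos': array([ 0.1672,  0.0382,  0.0389,  1.5685, -0.0069,  2.9544]), 'ee_pos': array([0.5289, 0.0874, 0.209 ]), 'contact_force': array([  7.0179, -18.7434,   2.5963]), 'moment': array([-3.6179, -1.4897,  0.9635]), 'width': np.float64(0.0151)}
d out of lever pivot mm -113.01014680141061
wrist [('lever_tip', []), ('lever_pivot', []), ('bar_grip', [(array([270.9, 259.9]), 0.61)]), ('swing_pivot', [(array([ 17.8, 244.1]), 0.64)]), ('feeler_tip', [])]
side [('lever_tip', [(array([204.5, 248.6]), 0.43)]), ('lever_pivot', [(array([215.7, 249.6]), 0.56)]), ('bar_grip', [(array([214.6, 221.3]), 0.94)]), ('swing_pivot', []), ('feeler_tip', [])]
```

View pics/wrist12.png

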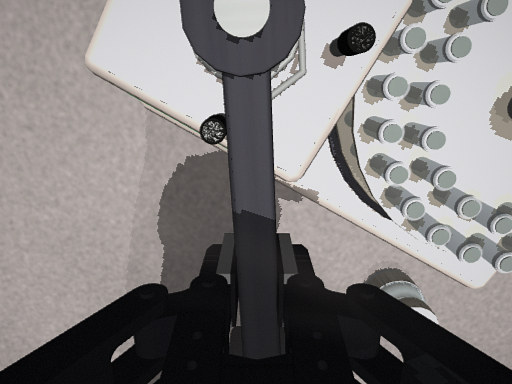

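Request:
move_arm([
  [0,0,0.03,0.4,-0.8,0,1],
  [0,0,0.03,0.4,-0.8,0,1],
  [0,0,0.03,0.4,-0.8,0,1],
], squeeze=40)

```text
t: 19.08
ee_pos: [0.5289, 0.0873, 0.2089]
tool_rot: [1.812, 1.565, -0.945]
contact_force: [4.8, -14.5, 3.3]
width: 0.0156
```

```bash
python3 look.py 13
python3 - <<'E'
from h import *
from scipy.spatial.transform import Rotation as R
print(np.round(R.from_euler('xyz',read_state()['tool_rot']).as_matrix(),3))
c=snap('top','top13'); a=c['img'][100:240,150:340,::-1]
cv2.imwrite('pics/t13c.png',cv2.resize(a,None,fx=4,fy=4,interpolation=cv2.INTER_CUBIC))
a=cv2.imread('pics/side13.png'); cv2.imwrite('pics/s13c.png',cv2.resize(a[150:250,150:290],None,fx=5,fy=5,interpolation=cv2.INTER_CUBIC))
# knob prediction at arm 1.0
p=np.load('p.npy'); p=p.copy()
def loc(th,j,what):
    a=.75+j
    r,z={'tip':(.163+.036*np.cos(a),.212+.036*np.sin(a)),'piv':(.163,.212),'grip':(.095,.205),'feel':(.150,.138+.025*j)}[what]
    return [-.04-r*np.sin(th),.145-r*np.cos(th),z]
cs=camera('side')
for th in(.95,1.0):
  for w,j in(('tip',0),('tip',.5),('tip',.8),('tip',.95),('piv',0),('feel',0),('feel',.95)): print(th,w,j,np.round(proj(cs,c2w(p,loc(th,j,w))),1))
E
```

```text
{'t': np.float64(19.075), 'joint_pos': array([ 0.166 ,  0.0388,  0.0394,  1.569 , -0.005 ,  2.9238]), 'ee_pos': array([0.5289, 0.0873, 0.2089]), 'contact_force': array([  4.7667, -14.5343,   3.2555]), 'moment': array([-2.6939, -0.9787,  0.1734]), 'width': np.float64(0.0156)}
d out of lever pivot mm -112.90861411133693
wrist [('lever_tip', []), ('lever_pivot', []), ('bar_grip', [(array([273.3, 257.4]), 0.84)]), ('swing_pivot', [(array([ 17.3, 250.2]), 0.6)]), ('feeler_tip', [])]
side [('lever_tip', [(array([188.1, 215.9]), 0.65)]), ('lever_pivot', []), ('bar_grip', [(array([213.9, 220.9]), 0.98)]), ('swing_pivot', [(array([210.2, 186.2]), 0.83)]), ('feeler_tip', [(array([225.5, 236.1]), 0.15)])]
[[ 0.003  0.374 -0.927]
 [-0.004 -0.927 -0.374]
 [-1.     0.005 -0.001]]
0.95 tip 0 [260.  207.2]
0.95 tip 0.5 [254.1 203.7]
0.95 tip 0.8 [249.9 202.7]
0.95 tip 0.95 [247.8 202.6]
0.95 piv 0 [249.5 213.9]
0.95 feel 0 [244.3 235.1]
0.95 feel 0.95 [244.3 228.3]
1.0 tip 0 [259.5 209.5]
1.0 tip 0.5 [253.6 205.8]
1.0 tip 0.8 [249.4 204.7]
1.0 tip 0.95 [247.3 204.5]
1.0 piv 0 [249.  215.9]
1.0 feel 0 [243.8 237. ]
1.0 feel 0.95 [243.9 230.2]
```

View pics/s13c.png

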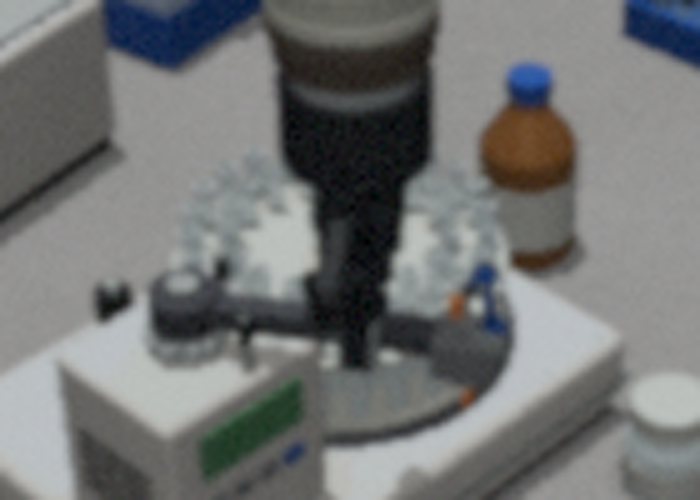

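View pics/t13c.png

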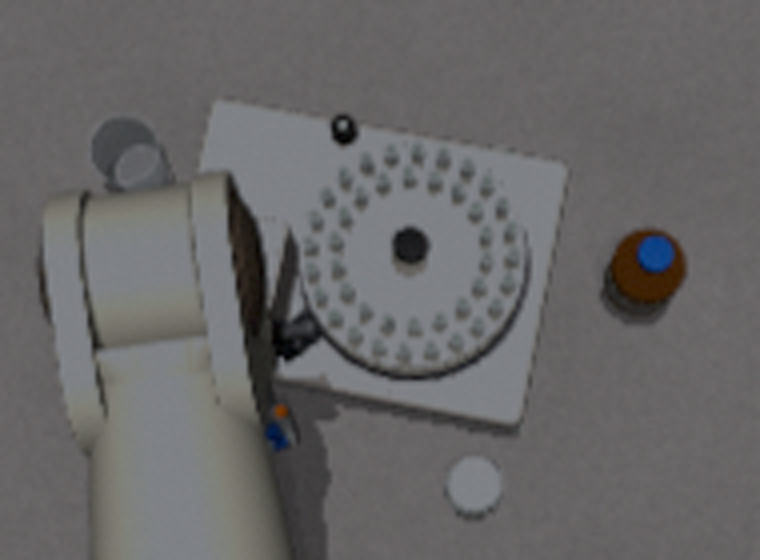

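View pics/wrist13.png

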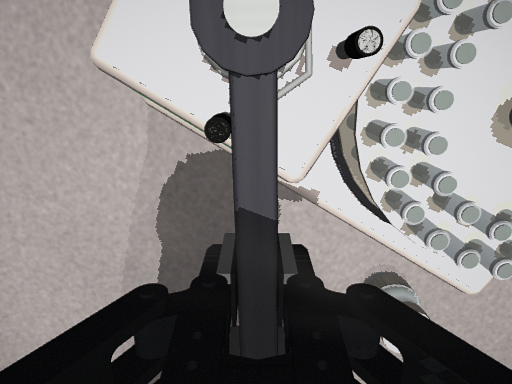

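```bash
python3 -c "
from rig import *
print(sign_off()); s=read_state(); print(s['t'],s['ee_pos'],s['contact_force'],s['width'])"
```

```text
the job is handed in; nothing more can be done
None
the job is handed in; nothing more can be done
```

The lever is fully up and the delivery arm is held against its outer stop. The job was handed in at about 19 s of the 48 s allowed.

**What I did:** I pushed the blue knob up and inward with the closed fingers until it met its stop, at about 9 N. I then gripped the steel bar about 95 mm from the pivot and swung the arm forward until it would go no further. I signed off still holding it there, with the squeeze set to 40 N and a push of about 15 N against the stop.

**Last checks:**
- **Lever and feeler:** in the side picture the knob was at column 247.2, row 205 and the feeler shoe at 243.4, 229.6. The values predicted for lever 0.95 and arm 1.0 were 247.3, 204.5 and 243.9, 230.2.
- **Arm at its stop:** the wrist picture shows the bar against the stop post. The tool stopped advancing while the force rose to 19 N, and I then eased it to 15 N.
- **Grip:** the finger opening was 15.6 mm on the 16 mm bar.
- **Rack and bench:** the tubes look upright, and the bottle, beaker and jar are where they were. I did not check the pipette again after the swing, but the arm stayed clear of it.

**Disagreements:**
- The networks' lever-tip reports in the last side views were scattered or of low confidence, so I measured the knob directly in the picture.
- The fitted collector position was about 2 mm off in the wrist view, and I corrected for that before gripping.
- The status call after hand-in returned nothing more.

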